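# Refill the stamp-coil dispenser

## Robot

A 6-joint arm with a two-finger parallel gripper is mounted at the origin on the work surface. World frame = base frame: x ahead of the robot, y to its left, z up, the work surface at z = 0. Lengths are in mm, angles in rad, forces in N, time in s.
With the tool pointing down it reaches from about 400 to 925 mm from the base axis. Payload 3.4 kg.
Tool frame: the origin (TCP) lies midway between the tips of the shut fingers; the grasp point (between the pads) lies behind it (env.grip_depth is the z of the grasp point in the tool frame, in mm); z points along the fingers, y is the line along which they close (so a half turn about z gives the same grasp; the last joint's range is limited). The gripper opens to 85 mm and grips with 20 to 120 N. Pads are 22 mm wide; open, the fingers measure 114 mm over their backs; the gripper's body (76 mm by 85 mm) begins 54 mm behind the grasp point. The pads swing forward as they close: fully open they stand 13 mm farther back than shut.
Start: joints at [1.256, 0.307, 1.506, -0, 1.328, -0.073], TCP at [137.149, 558.41, 231.305] pointing down, gripper open.
Joint ranges: [-3.12, 3.12], [-1.05, 2.28], [0.14, 2.33], [-1.42, 4.57], [0.1, 2.73], [-2.68, 2.68]. Speed limits (rad/s): [2.57, 2.57, 3.14, 3.14, 3.14, 3.14].

## Interface

Orientations are given as a rotation vector (axis times angle).
In Python, from rig import env gives the robot as it stands.
- The arm moves only by the shell command python3 inch.py 'ROWS' [FORCE]. ROWS is a JSON list of rows, 1 to 10 of them, each of 5 numbers: the finger opening in mm, then dx, dy, dz in mm, then a turn about the tool's z in rad; each row is the pose to reach, as a shift and turn from the pose commanded when the command began, along the tool's axes at that moment; what a row does not reach only later rows make up. A row lasts 1/12 s, in which the tool goes at most 41.7 mm and 0.125 rad, less where a joint would pass 70% of its speed; a pose out of reach is approached as far as the arm can. The fingers move at their own pace and stop on an object; FORCE is the grip in N (left out, the last holds). Time passes only in rows, so rows that do not move let the fingers close. It prints the time, the measured TCP pose, the force, the opening and the grip force at its end.
- env.sense(): the state, without advancing time (a new reading comes with each control period).
- env.snapshot(name): name is "scene" or "top"; returns the picture (384x512x3 uint8, red, green, blue); there is no depth.
- env.camera_model(name): a dict with "intrinsics" (3x3 intrinsics, pixels), "xyz" and "rotation" of the camera in the world. Camera axes: x right, y down, z forward; pixel columns grow to the right and rows downward; lengths in mm; the calibration is good to about 2 mm. A picture is of the moment at which its call begins. camera_model takes no time and is no camera call.
- env.hand_in(): hands the job in; it is judged then, once.
The state is a dict: "time_s": time; "joint_positions": joint angles; "dq": joint speeds; "joint_torque": joint torques, N m; "position": TCP position; "eef_rot": TCP orientation; "force": force on the tool from outside, world axes, zero at the start; "moment": the same for the moment, N m; "width": finger opening in mm; "grip_force": force on a finger pad.
Only numpy, scipy, OpenCV 4.12 (cv2) and the standard library are available. Lean on these libraries where they do the work, as an engineer would, in place of code of your own. Each camera call takes 0.05 s, during which the arm holds its last target. There are 200 camera calls.

## Task

The stamp-coil dispenser on the post office counter needs filling up. Squeeze the two tabs of its loading-port cover together, lift the cover off and set it aside, then load every new coil cassette standing on the counter into the turret, hub up and fully down, one to an empty pocket, turning the knob to bring pockets under the port. Finish with a loaded pocket at the port and the cover snapped fully home with both tabs sprung out, and do not disturb the weights, the inkwell or the magnifier.

Things in the scene. Friction and masses are not known exactly. Their poses are not given: they have to be found in the camera images.
- dispenser: fixed stamp-coil dispenser: white square housing 200 x 200 mm roofed by a clear deck 4 mm thick, its top 64 mm above the counter. Origin: centre of its underside, on the vertical turret axis; -x side is the front with the tape exit. The deck has one opening, the loading port. Under it is a turret of five pockets, floor 12 mm above the counter; a cassette on that floor clears the deck by 4 mm
- port (a point): centre of the loading port at the deck's top surface, 62 mm in front (-x of the dispenser) of the turret axis; it does not turn. The opening is 56 mm along the dispenser's x by 62 mm along its y. The deck covers all pockets but the one at the port
- turret (a joint): angle of the turret, rad, counter-clockwise from above positive, no end stops in use. Five detented rests, every 1.257 rad (72 deg); 0 at the start with pocket0 at the port. Let go, it swings into the nearest rest: turned less than half way it swings back. Passing to the next rest takes about 0.1 N m at the knob. Cassettes in it ride round with it
- knob (a point): on the turret axis, 80 mm above the counter: middle of the knurled black knob that turns the turret, round, 36 mm across, from 66 to 94 mm above the counter. It can be gripped from above at any yaw
- pocket0 (a point): centre of the floor of turret pocket 0, 62 mm from the turret axis, turning with the turret; the pockets follow every 72 deg counter-clockwise from above in order of number. A pocket takes one cassette with 3.5 mm play all round; its walls are 35 mm high
- pocket1 (a point): centre of the floor of turret pocket 1, 62 mm from the turret axis, turning with the turret
- pocket2 (a point): centre of the floor of turret pocket 2, 62 mm from the turret axis, turning with the turret
- pocket3 (a point): centre of the floor of turret pocket 3, 62 mm from the turret axis, turning with the turret
- pocket4 (a point): centre of the floor of turret pocket 4, 62 mm from the turret axis, turning with the turret
- cover: snap-fit cover of the port: grey plate 66 x 76 x 5 mm, 100 g, with two black spring tabs near its +y and -y edges. Origin: centre of the plate's underside, z up, y through the tabs. Fitted, its origin is at the port point and its axes along the dispenser's (or a half turn). Ribs (2 mm play along x in the port) and hooks reach 14.5 mm below: on the counter it stands level, origin 14.5 mm up
- cover_tab_l (a joint): how far the +y tab is pressed inward, m: 0 sprung out, 0.0055 at its stop. Its hook catches 3 mm under the port's edge; pressed over 4 mm it passes the opening (by 2.5 mm at the stop). Spring 3.3 N at first, 6.3 N at the stop. With both tabs squeezed the cover lifts out, is carried and put back; the hooks slope below, so a push straight down (15 N) also snaps it on
- cover_tab_r (a joint): the same for the -y tab
- cover_tab_l_pad (a point): middle of the outer face of the +y tab's upright finger plate: 24 mm wide (along the cover's x), 4 mm thick, rising from 5.5 to 24.5 mm above the cover's origin. The outer faces of the two tabs are 62 mm apart sprung out, 51 mm squeezed to their stops
- coil1: round stamp-coil cassette standing upright: rigid black-and-paper drum 40 mm across, 30 mm tall, with a grip hub 15 mm across, 14 mm tall on top (44 mm in all); about 60 g; origin at the centre of its underside, z up; a new one, on the counter to the left (+y) of the dispenser; 3 or 4 of these are present
- coil2: round stamp-coil cassette standing upright: rigid black-and-paper drum 40 mm across, 30 mm tall, with a grip hub 15 mm across, 14 mm tall on top (44 mm in all); about 60 g; origin at the centre of its underside, z up; a new one, on the counter to the left (+y) of the dispenser; 3 or 4 of these are present
- coil3: round stamp-coil cassette standing upright: rigid black-and-paper drum 40 mm across, 30 mm tall, with a grip hub 15 mm across, 14 mm tall on top (44 mm in all); about 60 g; origin at the centre of its underside, z up; a new one, on the counter to the left (+y) of the dispenser; 3 or 4 of these are present
- coil4: round stamp-coil cassette standing upright: rigid black-and-paper drum 40 mm across, 30 mm tall, with a grip hub 15 mm across, 14 mm tall on top (44 mm in all); about 60 g; origin at the centre of its underside, z up; a new one, on the counter to the left (+y) of the dispenser; 3 or 4 of these are present
- loaded1: round stamp-coil cassette standing upright: rigid black-and-paper drum 40 mm across, 30 mm tall, with a grip hub 15 mm across, 14 mm tall on top (44 mm in all); about 60 g; origin at the centre of its underside, z up; already in a turret pocket at the start; just one of the three is present
- loaded2: round stamp-coil cassette standing upright: rigid black-and-paper drum 40 mm across, 30 mm tall, with a grip hub 15 mm across, 14 mm tall on top (44 mm in all); about 60 g; origin at the centre of its underside, z up; already in a turret pocket at the start; just one of the three is present
- loaded3: round stamp-coil cassette standing upright: rigid black-and-paper drum 40 mm across, 30 mm tall, with a grip hub 15 mm across, 14 mm tall on top (44 mm in all); about 60 g; origin at the centre of its underside, z up; already in a turret pocket at the start; just one of the three is present
- weight_big: polished steel slotted weight, 56 mm across, 26 mm tall, on the counter beyond the dispenser; leave alone
- weight_small: polished steel slotted weight, 44 mm across, 17 mm tall, on the counter beyond the dispenser; leave alone
- inkwell: black bakelite inkwell, 62 mm across, 54 mm tall, on the counter to the right (-y) beyond; leave alone
- magnifier: round magnifier lying flat, brass rim 76 mm across (origin under the lens centre), with a 107 mm handle towards its -x, 13 mm tall, on the counter to the right; leave alone. The counter to the right of the dispenser and nearer to the robot than these two is clear

How it is judged:
By the outcome, as a careful person would: the job done as asked, in the order asked, and still so for the second after the job is handed in, with the robot touching nothing.
Of coil1, coil2, coil3, coil4 only 3 to 4 are there at a start; the rules pass over those that are not, and their reading is None.
Of loaded1, loaded2, loaded3 only 1 to 1 are there at a start; the rules pass over those that are not, and their reading is None.
At some moment in a run one of coil1, coil2, coil3, coil4 may be knocked a few centimetres aside while the robot is not near it.
It also fails if it takes over 210 s, if anything falls off the work surface, if the arm or the gripper's body presses on something with over 40 N, if the wrist force passes 120 N, or if a joint passes its speed limit or range.

## Working session

There is one attempt and no reset: what is moved stays moved. The work goes in short steps, Python scripts to look and compute and a shell command to move; the robot and the scene stay as the last step left them, time stands still between calls to the robot, and variables do not carry over. Pictures are saved under pics/ and viewed, at most 14 in all, crops included, and the job is handed in when it is done.

```bash
ls; mkdir -p pics; python3 - <<'E'
from rig import env
import cv2,numpy as np
for n in("scene","top"):
    im=env.snapshot(n); cv2.imwrite(f"pics/{n}0.png",im[:,:,::-1])
    m=env.camera_model(n);print(n,np.round(m["intrinsics"],1).tolist(),np.round(m["xyz"],1),np.round(m["rotation"],4).tolist())
print(env.sense(),env.grip_depth)
E
```

```text
inch.py
pics
rig.py
scene [[373.4, 0.0, 258.8], [0.0, 373.4, 190.3], [0.0, 0.0, 1.0]] [1154.6   62.2  796.4] [-1.6367, -2.0443, 0.7017]
top [[384.6, 0.0, 258.2], [0.0, 384.6, 195.8], [0.0, 0.0, 1.0]] [460.7 -52.8 966.5] [-2.1618, 2.1511, -0.1881]
{'time_s': 0.1, 'joint_positions': array([ 1.25650911e+00,  3.07523200e-01,  1.50756149e+00, -3.74616748e-05,
        1.32842032e+00, -7.35214473e-02]), 'dq': array([ 3.68311960e-04, -2.23213098e-03, -1.95242797e-03, -1.30154407e-04,
        1.37593592e-04,  7.87563741e-05]), 'joint_torque': array([-9.03396067e-04, -4.58529139e+01, -2.52607548e+01, -2.91294655e-04,
        5.62247282e-03,  6.48910131e-06]), 'position': array([136.955879  , 557.78807043, 230.45177694]), 'eef_rot': array([-3.77226964e-01, -3.11852600e+00,  2.95830893e-03]), 'force': array([ 0.77877645,  0.874653  , -0.12742487]), 'moment': array([-0.02017161,  0.01145303, -0.03814108]), 'grip_force': 0.0, 'width': 85.13462550418332} -18.700000000000003
```
View pics/top0.png

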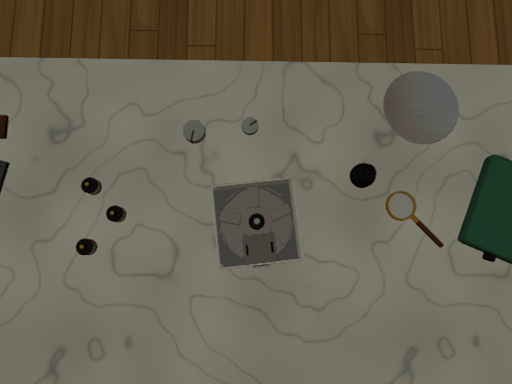

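View pics/scene0.png

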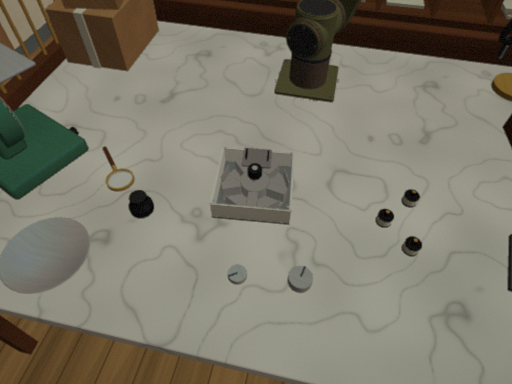

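The top view shows three new coils at about (91,186), (116,214) and (86,247). The dispenser is centred near (256,222), and the cover is at its lower side near (259,247). I'll enlarge the crops next.

```bash
cat > h.py <<'E'
import cv2,numpy as np
from scipy.spatial.transform import Rotation as R
from rig import env
def cam(n):
    m=env.camera_model(n);r=np.array(m["rotation"]);r=R.from_rotvec(r.ravel()).as_matrix() if r.size==3 else r
    return np.array(m["intrinsics"]),r,np.array(m["xyz"])
def unproj(n,px,z):
    K,r,t=cam(n);p=np.c_[np.atleast_2d(px),np.ones(len(np.atleast_2d(px)))]
    d=(r@np.linalg.inv(K)@p.T).T
    return t+d*((z-t[2])/d[:,2])[:,None]
def proj(n,P):
    K,r,t=cam(n);q=(K@r.T@(np.atleast_2d(P)-t).T).T
    return q[:,:2]/q[:,2:]
def crop(im,x0,y0,w,h,s,name):
    cv2.imwrite("pics/"+name,cv2.resize(im[y0:y0+h,x0:x0+w,::-1],None,fx=s,fy=s,interpolation=cv2.INTER_CUBIC))
def tool(): # pose and tool-axis components of a world shift
    s=env.sense();return s["position"],R.from_rotvec(s["eef_rot"])
E
python3 - <<'E'
from h import *
a=cv2.imread("pics/top0.png")[:,:,::-1]; b=cv2.imread("pics/scene0.png")[:,:,::-1]
A=cv2.resize(a[170:280,200:310],(600,600),interpolation=cv2.INTER_CUBIC)
cv2.imwrite("pics/A.png",A[:,:,::-1])
c1=cv2.resize(a[165:265,60:140],(400,500),interpolation=cv2.INTER_CUBIC)
c2=cv2.resize(b[170:270,360:440],(400,500),interpolation=cv2.INTER_CUBIC)
cv2.imwrite("pics/B.png",np.hstack([c1,c2])[:,:,::-1])
print(unproj("top",[[91,186],[116,214],[86,247]],44),unproj("top",[[256.5,221.5]],94))
E
```

```text
[[619.23666594 325.76142175  44.        ]
 [551.93194413 262.29299098  44.        ]
 [473.66674486 327.7267128   44.        ]] [[531.68242005 -71.91648533  94.        ]]
```

View pics/A.png

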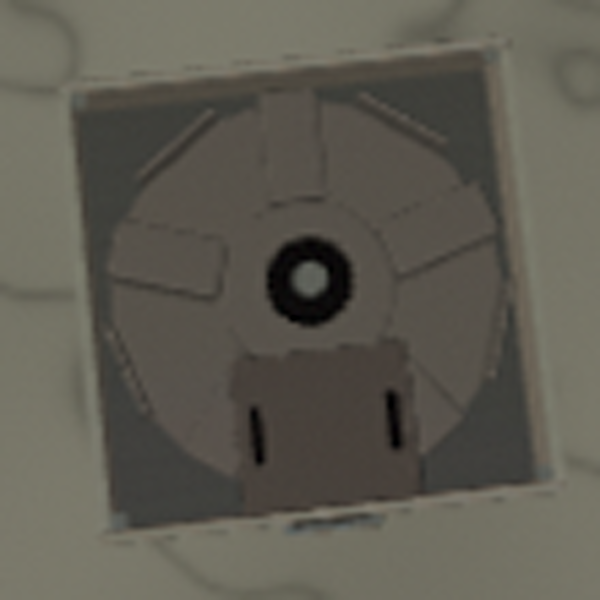

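View pics/B.png

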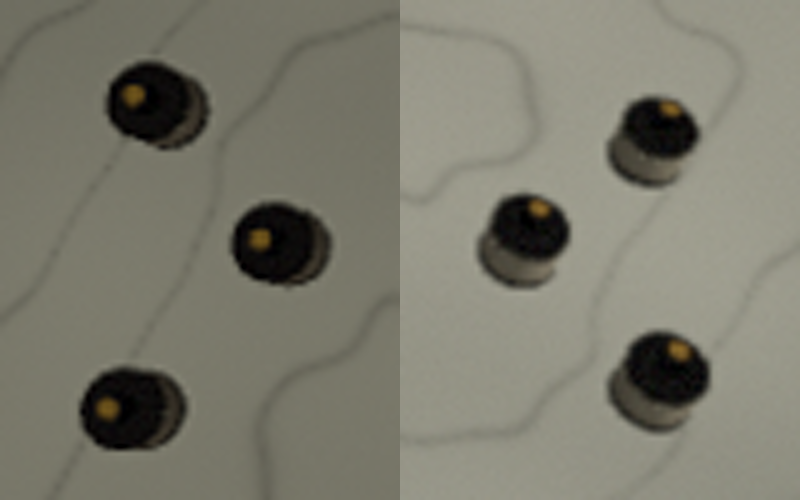

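The crops show three coils with brass hub tops and no fourth. The hub tops in the top view are at about (86.6,184), (112,212.8) and (81.6,246.6). No loaded coil shows through the deck, so the loaded one is probably under the cover in pocket0.

```bash
python3 - <<'E'
from h import *
np.set_printoptions(precision=1,suppress=True)
f=lambda p:np.array(p)/(600/110)+[200,170]
c=unproj("top",f([[68,88],[505,42],[562,478],[105,532]]),64)
print("corners",c,c.mean(0)); 
for i in range(4):
    d=c[(i+1)%4]-c[i];print(np.linalg.norm(d),np.degrees(np.arctan2(d[1],d[0])))
t=unproj("top",f([[257,435],[395,418]]),88.5);d=t[0]-t[1];print("tabs",t,t.mean(0),np.linalg.norm(d),np.degrees(np.arctan2(d[1],d[0])))
print("knob",unproj("top",f([[310,280]]),94),unproj("scene",[[255,170]],90))
g=lambda p,o:np.array(p)/5+o
T=unproj("top",g([[133,95],[260,239],[108,408]],[60,165]),44)
S=unproj("scene",g([[280,350],[140,208],[271,110]],[360,170]),44)
print("coils",T,S)
b=cv2.imread("pics/scene0.png")[:,:,::-1];crop(b,205,140,100,90,6,"D.png")
E
```

```text
corners [[ 617.7   32.3   64. ]
 [ 639.6 -158.7   64. ]
 [ 450.6 -181.1   64. ]
 [ 427.6   12.8   64. ]] [533.9 -73.6  64. ]
192.2371756987785 -83.44041410247297
190.3517862989602 -173.23392636006014
195.29647053249852 96.77416696323436
191.09668313110467 5.848404151369616
tabs [[ 468.1  -51.1   88.5]
 [ 475.3 -108.3   88.5]] [471.7 -79.7  88.5] 57.715671180675535 97.14685650203944
knob [[532.1 -72.7  94. ]] [[538.  -70.3  90. ]]
coils [[624.  336.6  44. ]
 [554.8 271.9  44. ]
 [474.6 338.   44. ]] [[626.7 338.   44. ]
 [557.7 273.3  44. ]
 [478.5 339.9  44. ]]
```

View pics/D.png

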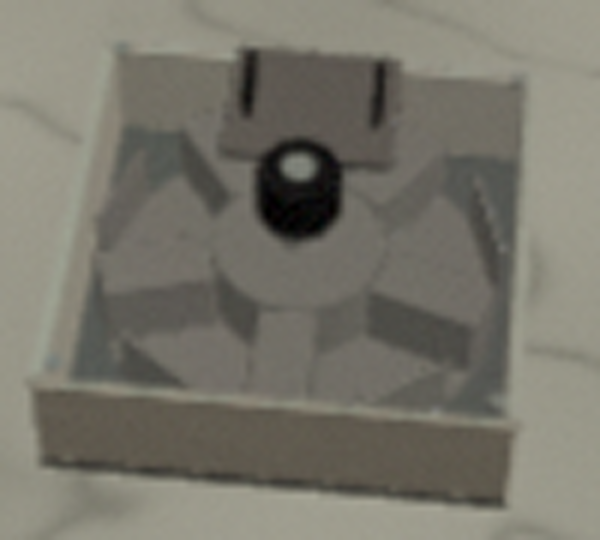

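The scene crop shows the far pockets empty, so pocket0 under the cover holds the loaded coil. I'll write a planner helper that prints tool-axis shifts.

```bash
cat > go.py <<'E'
import sys
from h import *
# python3 go.py x y z [tooly_deg]  -> shift in tool axes, turn, rows needed
np.set_printoptions(precision=1,suppress=True)
def plan(x,y,z,yd=None):
    p,r=tool();ty=r.as_matrix()[:,1];cur=np.degrees(np.arctan2(ty[1],ty[0]))
    d=r.inv().apply(np.array([x,y,z])-p)
    tn=0 if yd is None else -np.radians((yd-cur+90)%180-90)
    print("tcp",p,"tooly",round(cur,1),"tilt",round(np.degrees(np.arccos(-r.as_matrix()[2,2])),1),"shift",d,"turn %.3f"%tn,"rows",int(np.ceil(max(np.linalg.norm(d)/41.7,abs(tn)/.125))),"j6 %.2f"%env.sense()["joint_positions"][5])
if __name__=="__main__":
    plan(*map(float,sys.argv[1:]))
E
python3 go.py 420 300 200 97; python3 go.py 473 -79 200 97
```

```text
tcp [137.  557.8 230.5] tooly 76.2 tilt 0.1 shift [-336.4 -182.8   30.8] turn -0.363 rows 10 j6 -0.07
tcp [137.  557.8 230.5] tooly 76.2 tilt 0.1 shift [-478.2 -538.2   31.4] turn -0.363 rows 18 j6 -0.07
```

```bash
python3 inch.py '[[85,-34,-18,0,0],[85,-68,-36,5,-0.05],[85,-103,-55,10,-0.1],[85,-137,-73,14,-0.15],[85,-171,-92,18,-0.2],[85,-205,-110,22,-0.25],[85,-240,-128,25,-0.3],[85,-275,-147,28,-0.36],[85,-310,-165,30,-0.36],[85,-336,-183,30,-0.36]]' 40; python3 go.py 473 -79 130 97
```

```text
time_s: 0.93
position: [421.8, 298.6, 200.6]
eef_rot: [-0.186, 3.136, -0.001]
force: [0.1, 0.7, 0.4]
width: 85.2
grip_force: 0.0
tcp [421.8 298.6 200.6] tooly 96.8 tilt 0.0 shift [  -6.2 -381.    70.9] turn -0.004 rows 10 j6 -1.15
```

```bash
python3 inch.py '[[85,0,-40,0,0],[85,0,-80,0,0],[85,0,-120,0,0],[85,0,-160,0,0],[85,-1,-200,0,0],[85,-2,-240,0,0],[85,-3,-280,10,0],[85,-4,-318,25,0],[85,-6,-350,45,0],[85,-6,-381,70,0]]' ; python3 inch.py '[[85,0,0,0,0],[85,0,0,0,0]]'; python3 go.py 473 -79 72 97; python3 - <<'E'
from h import *
for n,w in(("top",(200,170,110,110)),("scene",(205,110,110,110))):
    im=env.snapshot(n);cv2.imwrite(f"pics/{n}1.png",im[:,:,::-1]);x,y,a,b=w;crop(im,x,y,a,b,4,n+"1c.png")
a=[cv2.imread(f"pics/{n}1c.png") for n in("top","scene")];cv2.imwrite("pics/E.png",np.hstack(a)[:,:800])
E
```

```text
time_s: 1.77
position: [472.5, -79.5, 131.7]
eef_rot: [-0.185, 3.132, -0.002]
force: [1.8, 0.3, 0.3]
width: 85.4
grip_force: 0.0
time_s: 1.93
position: [469.7, -78.2, 129.6]
eef_rot: [0.181, -3.132, -0.002]
force: [-0.0, 0.5, 0.3]
width: 85.0
grip_force: 0.0
tcp [469.7 -78.2 129.6] tooly 96.6 tilt 0.3 shift [-3.4 -1.3 57.6] turn -0.007 rows 2 j6 -1.94
```

View pics/E.png

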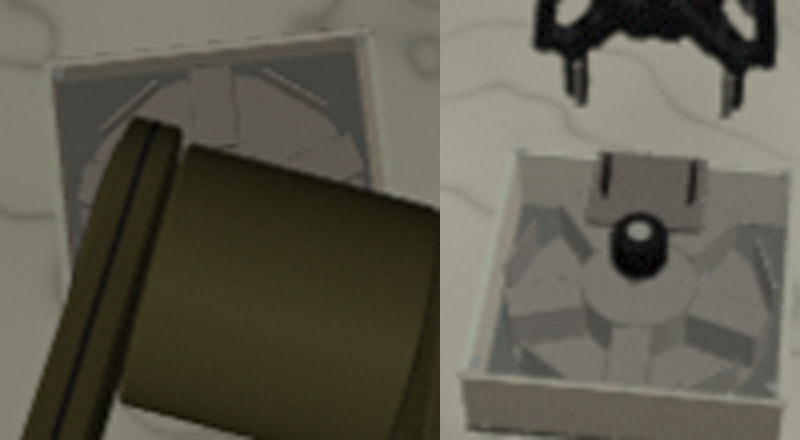

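The arm hides the dispenser in the top view. In the scene view the fingertips are at about (239,135) and (277,138), and the tab strips are below them at about (246,154) and (268,155). I'll use the fingertips to check the scene camera's bias.

```bash
python3 - <<'E'
from h import *
np.set_printoptions(precision=1,suppress=True)
p,r=tool()
for z in(-13,):print("tips",proj("scene",p+r.apply([[0,-44,z],[0,44,z]])), p)
f=lambda q:[205+(q[0]-440)/4,110+q[1]/4]
t=unproj("scene",[f((605,175)),f((692,182))],84);print(t,t.mean(0))
b=unproj("scene",[f((520,150)),f((782,165)),f((468,375)),f((782,398))],64);print(b,b.mean(0))
E
```

```text
tips [[241.3 134.6]
 [275.9 137.3]] [470.8 -76.6 131.3]
[[ 481.9 -106.6   84. ]
 [ 475.   -49.2   84. ]] [478.4 -77.9  84. ]
[[ 453.1 -174.    64. ]
 [ 425.9    4.6   64. ]
 [ 646.5 -153.    64. ]
 [ 620.5   36.4   64. ]] [536.5 -71.5  64. ]
```

```bash
python3 inch.py '[[85,-3,-1,15,0],[85,-3,-1.5,35,0],[85,-3,-2,50,0],[85,-3,-2,57,0],[85,-3,-2,59,0],[85,-3,-2,59,0]]'; for i in 1 2 3; do python3 go.py 473.2 -79.4 71 96.9; done
```

```text
time_s: 2.53
position: [474.4, -77.7, 72.6]
eef_rot: [-0.19, 3.136, 0.0]
force: [0.1, -0.1, 0.3]
width: 85.2
grip_force: 0.0
tcp [474.4 -77.7  72.6] tooly 96.9 tilt 0.0 shift [ 1.4 -1.5  1.6] turn 0.000 rows 1 j6 -1.94
tcp [474.4 -77.7  72.6] tooly 96.9 tilt 0.0 shift [ 1.4 -1.5  1.6] turn 0.000 rows 1 j6 -1.94
tcp [474.4 -77.7  72.6] tooly 96.9 tilt 0.0 shift [ 1.4 -1.5  1.6] turn 0.000 rows 1 j6 -1.94
```

Now close on the tabs with a moderate force and watch the lateral force.

```bash
python3 inch.py '[[85,1,-1.5,1.5,0],[66,1,-1.5,1.5,0],[66,1,-1.5,1.5,0],[66,1,-1.5,1.5,0],[58,1,-1.5,1.5,0],[58,1,-1.5,1.5,0],[58,1,-1.5,1.5,0]]' 20; python3 inch.py '[[45,0,0,0,0],[45,0,0,0,0],[45,0,0,0,0],[45,0,0,0,0],[45,0,0,0,0]]' 40; python3 go.py 473.2 -79.4 71 96.9
```

```text
time_s: 3.12
position: [473.9, -80.5, 71.5]
eef_rot: [-0.187, 3.135, -0.001]
force: [-0.4, -0.1, 5.9]
width: 58.0
grip_force: 4.4
time_s: 3.53
position: [474.1, -80.4, 72.3]
eef_rot: [-0.187, 3.134, -0.001]
force: [-1.8, 0.3, 12.8]
width: 49.0
grip_force: 39.5
tcp [474.1 -80.4  72.3] tooly 96.8 tilt 0.1 shift [0.8 1.1 1.3] turn -0.001 rows 1 j6 -1.95
```

```bash
python3 inch.py '[[45,0,0,-3,0],[45,0,0,-6,0],[45,0,0,-12,0],[45,0,0,-20,0],[45,0,0,-40,0],[45,0,0,-70,0],[45,0,0,-90,0],[45,0,0,-90,0]]' 40;python3 go.py 450 -285 60 96.9; python3 - <<'E'
from h import *
im=env.snapshot("scene");crop(im,205,110,110,110,4,"F.png")
E
```

```text
time_s: 4.2
position: [476.6, -81.0, 165.2]
eef_rot: [-0.187, 3.128, -0.004]
force: [0.9, -0.2, -0.7]
width: 48.8
grip_force: 42.2
tcp [476.6 -81.  165.2] tooly 96.8 tilt 0.5 shift [  51.5 -199.   105.4] turn -0.001 rows 6 j6 -1.95
```

View pics/F.png

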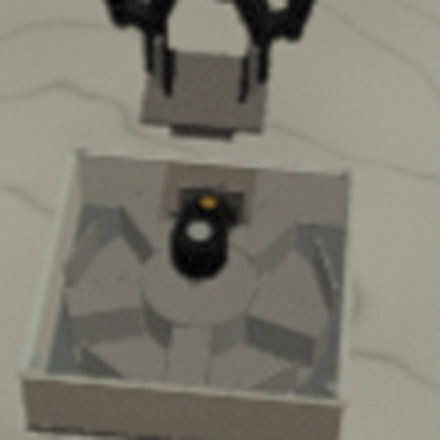

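The cover is off and level. The loaded coil's brass hub shows in the port at crop (208,202). Next I'll set the cover aside on the right.

```bash
python3 inch.py '[[45,10,-35,0,0],[45,20,-75,0,0],[45,30,-115,0,0],[45,42,-155,10,0],[45,51,-185,25,0],[45,51,-199,50,0],[45,51,-199,80,0],[45,51,-199,110,0],[45,51,-199,120,0],[45,51,-199,120,0]]' 40;python3 go.py 450 -285 23.5 96.9
```

```text
time_s: 5.08
position: [443.4, -281.8, 37.3]
eef_rot: [0.186, -3.129, -0.009]
force: [-0.5, 0.4, -0.0]
width: 48.8
grip_force: 42.2
tcp [ 443.4 -281.8   37.3] tooly 96.8 tilt 0.5 shift [-6.3 -4.  13.7] turn -0.002 rows 1 j6 -2.34
```

```bash
python3 inch.py '[[45,0,0,5,0],[45,0,0,9,0],[45,0,0,12,0],[45,0,0,13.5,0],[45,0,0,14.5,0],[45,0,0,14.5,0],[45,0,0,14.5,0]]' 40;python3 go.py 450 -285 23.5 96.9
```

```text
time_s: 5.67
position: [446.8, -284.0, 26.8]
eef_rot: [-0.187, 3.135, -0.001]
force: [0.5, 0.3, -0.3]
width: 49.1
grip_force: 42.2
tcp [ 446.8 -284.    26.8] tooly 96.8 tilt 0.1 shift [-3.  -1.3  3.3] turn -0.001 rows 1 j6 -2.34
```

```bash
python3 inch.py '[[45,0,0,1.5,0],[45,0,0,2.5,0],[45,0,0,3,0],[45,0,0,3,0],[45,0,0,3,0]]' 40;python3 inch.py '[[45,0,0,1,0],[45,0,0,1,0],[45,0,0,1,0]]' 40
```

```text
time_s: 6.08
position: [446.5, -283.9, 23.2]
eef_rot: [0.187, -3.136, -0.0]
force: [-0.2, -0.3, -1.1]
width: 48.9
grip_force: 42.2
time_s: 6.33
position: [446.5, -284.0, 23.0]
eef_rot: [-0.187, 3.136, -0.0]
force: [-1.5, 0.7, 5.9]
width: 49.0
grip_force: 44.0
```

```bash
python3 inch.py '[[58,0,0,0,0],[66,0,0,0,0],[75,0,0,0,0],[85,0,0,0,0],[85,0,0,0,0]]' 40;python3 inch.py '[[85,0,0,-20,0],[85,0,0,-60,0],[85,0,0,-100,0],[85,0,0,-110,0]]' 40;python3 go.py 534.5 -72.3 150 96.9; python3 - <<'E'
from h import *
im=env.snapshot("top");cv2.imwrite("pics/top2.png",im[:,:,::-1])
E
```

```text
time_s: 6.75
position: [446.5, -284.0, 22.2]
eef_rot: [0.187, -3.136, 0.0]
force: [-0.1, 0.5, 1.2]
width: 85.0
grip_force: 0.0
time_s: 7.08
position: [449.5, -286.0, 137.7]
eef_rot: [-0.187, 3.129, -0.009]
force: [1.1, -0.7, 0.3]
width: 85.0
grip_force: 0.0
tcp [ 449.5 -286.   137.7] tooly 96.8 tilt 0.5 shift [-110.   202.   -12.9] turn -0.001 rows 6 j6 -2.34
```

View pics/top2.png

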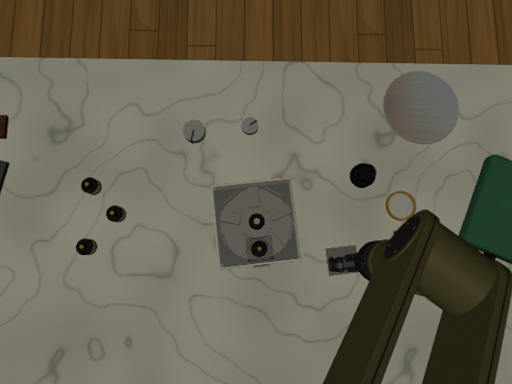

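The top view shows the cover standing at about (342,261), clear of the magnifier. The loaded coil's hub is in the port at (260,248), and the new coils have not moved. Next is the knob.

```bash
python3 inch.py '[[85,-18,34,0,0],[85,-36,68,0,0],[85,-55,101,0,0],[85,-73,135,0,0],[85,-92,168,0,0],[85,-108,200,0,0],[85,-108,200,0,0],[85,-108,200,0,0]]' 40;python3 go.py 534.3 -72.5 71 96.9
```

```text
time_s: 7.8
position: [529.8, -70.5, 131.2]
eef_rot: [0.194, -3.134, -0.001]
force: [-0.5, -1.1, 0.6]
width: 85.1
grip_force: 0.0
tcp [529.8 -70.5 131.2] tooly 97.1 tilt 0.1 shift [-4.3 -2.6 60.2] turn 0.003 rows 2 j6 -1.91
```

```bash
python3 - <<'E'
from h import *
im=cv2.imread("pics/top2.png")[:,:,::-1]
# refine hubs (brass) and knob centre by colour centroids
hsv=cv2.cvtColor(np.ascontiguousarray(im),cv2.COLOR_RGB2HSV)
m=cv2.inRange(hsv,(8,110,60),(30,255,255));n,l,s,c=cv2.connectedComponentsWithStats(m)
np.set_printoptions(precision=1,suppress=True)
for i in range(1,n):
    if c[i][1]>150 and c[i][0]<300: print(s[i][4],c[i],unproj("top",c[i],44 if c[i][0]<150 else 56))
E
```

```text
14 [ 86.3 183.5] [[625.3 337.4  44. ]]
14 [111.5 212.3] [[556.  273.2  44. ]]
13 [ 81.1 246.3] [[475.2 339.3  44. ]]
13 [259.1 248.3] [[471.8 -79.   56. ]]
```

```bash
python3 inch.py '[[85,-4,-2,20,0],[85,-4.5,-2,40,0],[85,-4.5,-2.5,55,0],[85,-4.5,-2.5,60,0],[60,-4.5,-2.5,60,0],[30,-4.5,-2.5,60,0],[30,-4.5,-2.5,60,0],[30,-4.5,-2.5,60,0],[30,-4.5,-2.5,60,0],[30,-4.5,-2.5,60,0]]' 40;python3 go.py 534.3 -72.5 71 96.9
```

```text
time_s: 8.63
position: [535.0, -72.1, 73.9]
eef_rot: [-0.184, 3.134, 0.006]
force: [-0.7, 8.5, 5.3]
width: 35.0
grip_force: 39.8
tcp [535.  -72.1  73.9] tooly 96.7 tilt 0.2 shift [ 0.7 -0.3  2.9] turn -0.003 rows 1 j6 -1.91
```

```bash
python3 inch.py '[[30,0,0.7,0,0],[30,0,0.7,0,0],[30,0,0.7,0,0]]' 50; python3 inch.py '[[30,0,0.7,0,0.1],[30,0,0.7,0,0.2],[30,0,0.7,0,0.32],[30,0,0.7,0,0.44],[30,0,0.7,0,0.56],[30,0,0.7,0,0.68],[30,0,0.7,0,0.8],[30,0,0.7,0,0.92],[30,0,0.7,0,1.04],[30,0,0.7,0,1.16]]' 50
```

```text
time_s: 8.88
position: [535.0, -72.1, 73.9]
eef_rot: [-0.186, 3.134, 0.004]
force: [-0.9, 5.2, 4.9]
width: 34.5
grip_force: 49.3
time_s: 9.72
position: [535.1, -72.0, 73.9]
eef_rot: [1.57, 2.72, 0.004]
force: [-2.4, 4.3, 4.5]
width: 34.7
grip_force: 49.4
```

```bash
python3 inch.py '[[30,0,0,0,0.05],[30,0,0,0,0.09],[30,0,0,0,0.09],[30,0,0,0,0.09],[30,0,0,0,0.09]]' 50;python3 go.py 534.3 -72.5 71 96.9
```

```text
time_s: 10.13
position: [535.1, -72.1, 73.9]
eef_rot: [1.683, 2.652, 0.004]
force: [-1.4, 3.8, 6.2]
width: 34.3
grip_force: 49.4
tcp [535.1 -72.1  73.9] tooly 25.2 tilt 0.1 shift [-0.1 -0.9  2.9] turn -1.251 rows 11 j6 -0.65
```

The knob turned, and the gripper centre read (535.1,-72.1) at both yaws. That puts the turret axis there and the port at about (473.5,-79.5). Now release and go to coil2.

```bash
python3 inch.py '[[60,0,0,0,0],[70,0,0,0,0],[70,0,0,0,0],[70,0,0,-30,0],[70,0,0,-65,0],[70,0,0,-90,0],[70,0,0,-90,0]]' 40;python3 go.py 557.3 273.2 120 25; python3 - <<'E'
from h import *
im=env.snapshot("scene");cv2.imwrite("pics/s3.png",im[:,:,::-1])
hsv=cv2.cvtColor(np.ascontiguousarray(im),cv2.COLOR_RGB2HSV)
m=cv2.inRange(hsv,(8,110,60),(30,255,255));n,l,s,c=cv2.connectedComponentsWithStats(m)
np.set_printoptions(precision=1,suppress=True)
for i in range(1,n):
    if 150<c[i][0]<430 and c[i][1]>100 and s[i][4]<60: print(s[i][4],c[i],unproj("scene",c[i],44 if c[i][0]>350 else 56))
crop(im,205,110,110,110,4,"G.png")
E
```

```text
time_s: 10.72
position: [538.6, -74.2, 167.8]
eef_rot: [1.677, 2.644, 0.005]
force: [0.2, -0.8, 0.9]
width: 69.9
grip_force: 0.0
tcp [538.6 -74.2 167.8] tooly 25.2 tilt 0.6 shift [306.7 164.5  47.1] turn 0.004 rows 9 j6 -0.65
11 [413.7 191.1] [[475.7 338.8  44. ]]
11 [387.4 211.1] [[556.5 271.7  44. ]]
14 [415.5 239.5] [[625.6 336.9  44. ]]
```

View pics/G.png

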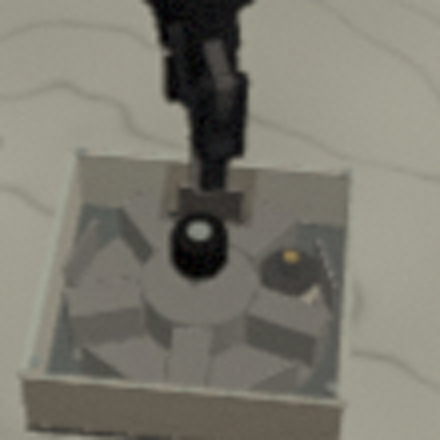

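The loaded coil now shows at the right-hand pocket, crop (290,257), and an empty pocket is at the port. Moving on to coil2.

```bash
python3 inch.py '[[45,33,18,0,0],[45,67,36,0,0],[45,101,54,0,0],[45,135,72,0,0],[45,169,91,10,0],[45,203,109,20,0],[45,237,127,35,0],[45,270,145,55,0],[45,300,161,75,0],[45,306,164,80,0]]' 40; python3 inch.py '[[45,0,0,0,0],[45,0,0,0,0]]'; python3 go.py 556.3 272.5 33 25
```

```text
time_s: 11.6
position: [550.4, 277.9, 77.8]
eef_rot: [-1.676, -2.652, 0.004]
force: [0.0, -0.5, -0.1]
width: 45.0
grip_force: 0.0
time_s: 11.77
position: [551.4, 273.0, 80.8]
eef_rot: [-1.68, -2.653, 0.005]
force: [0.3, 0.5, -1.0]
width: 44.9
grip_force: 0.0
tcp [551.4 273.   80.8] tooly 25.3 tilt 0.2 shift [-2.5  4.3 47.8] turn 0.005 rows 2 j6 -0.05
```

```bash
python3 inch.py '[[45,-2.5,4.3,15,0],[45,-2.5,4.3,30,0],[45,-2.5,4.3,42,0],[45,-2.5,4.3,46,0],[45,-2.5,4.3,46,0],[45,-2.5,4.3,46,0]]' 20; python3 go.py 556.3 272.5 34 25
```

```text
time_s: 12.27
position: [557.7, 272.4, 36.7]
eef_rot: [1.684, 2.652, -0.0]
force: [0.3, -0.3, 0.0]
width: 44.9
grip_force: 0.0
tcp [557.7 272.4  36.7] tooly 25.2 tilt 0.0 shift [ 0.7 -1.3  2.7] turn 0.003 rows 1 j6 -0.05
```

Gentle grip at this yaw to centre the coil, then reopen and turn 90°. I'll do the fine centring at the second yaw.

```bash
python3 inch.py '[[45,0.7,-1.3,1,0],[28,0.7,-1.3,1,0],[20,0.7,-1.3,1,0],[12,0.7,-1.3,1,0],[12,0.7,-1.3,1,0],[12,0.7,-1.3,1,0],[12,0.7,-1.3,1,0]]' 20; python3 inch.py '[[20,0,0,0,0],[35,0,0,0,0],[35,0,0,0,-0.12],[35,0,0,0,-0.24],[35,0,0,0,-0.36],[35,0,0,0,-0.48],[35,0,0,0,-0.6],[35,0,0,0,-0.72],[35,0,0,0,-0.84],[35,0,0,0,-0.96]]' 20;python3 go.py 557 272.5 34 97
```

```text
time_s: 12.85
position: [556.6, 273.6, 35.8]
eef_rot: [1.683, 2.652, 0.002]
force: [0.5, 0.7, 3.1]
width: 13.6
grip_force: 19.6
time_s: 13.68
position: [555.7, 273.2, 34.9]
eef_rot: [-0.259, -3.13, 0.001]
force: [-0.4, 0.6, 0.1]
width: 34.7
grip_force: 0.0
tcp [555.7 273.2  34.9] tooly 80.6 tilt 0.1 shift [-1.4 -0.4  0.9] turn -0.287 rows 3 j6 -1.02
```

```bash
python3 inch.py '[[35,0,0,0,-0.12],[35,0,0,0,-0.24],[35,0,0,0,-0.285],[12,0,0,0.5,-0.285],[12,0,0,0.5,-0.285],[12,0,0,0.5,-0.285],[12,0,0,0.5,-0.285]]' 40; python3 inch.py '[[12,0,0,-5,0],[12,0,0,-30,0],[12,0,0,-65,0],[12,0,0,-70,0],[12,0,0,-70,0]]' 40;python3 go.py 473.5 -79.5 105 96.9
```

```text
time_s: 14.27
position: [555.9, 273.2, 34.6]
eef_rot: [0.178, -3.136, 0.0]
force: [-0.9, -0.3, -0.5]
width: 12.8
grip_force: 35.0
time_s: 14.68
position: [558.4, 274.3, 108.2]
eef_rot: [-0.178, 3.13, 0.004]
force: [0.6, 0.6, -0.5]
width: 12.5
grip_force: 35.0
tcp [558.4 274.3 108.2] tooly 96.5 tilt 0.4 shift [ 124.6 -341.9    1.7] turn -0.007 rows 9 j6 -1.30
```

```bash
python3 inch.py '[[12,14,-37,-10,0],[12,28,-75,-15,0],[12,41,-113,-15,0],[12,55,-150,-15,0],[12,69,-188,-15,0],[12,83,-226,-15,-0.003],[12,96,-264,-15,-0.007],[12,110,-302,-10,-0.007],[12,122,-334,-5,-0.007],[12,124.6,-342,0,-0.007]]' 40; python3 inch.py '[[12,0,0,0,0],[12,0,0,0,0],[12,0,0,0,0]]'; python3 go.py 473.5 -79.5 46 96.9;  python3 - <<'E'
from h import *
im=env.snapshot("scene");crop(im,205,110,110,110,5,"H.png")
E
```

```text
time_s: 15.52
position: [468.9, -84.4, 103.8]
eef_rot: [0.185, -3.134, 0.002]
force: [-0.2, -0.2, -1.3]
width: 12.8
grip_force: 35.0
time_s: 15.77
position: [471.3, -79.6, 104.5]
eef_rot: [0.191, -3.135, -0.001]
force: [0.3, -0.1, 0.6]
width: 12.7
grip_force: 35.0
tcp [471.3 -79.6 104.5] tooly 97.0 tilt 0.1 shift [-2.2 -0.3 58.5] turn 0.001 rows 2 j6 -1.95
```

View pics/H.png

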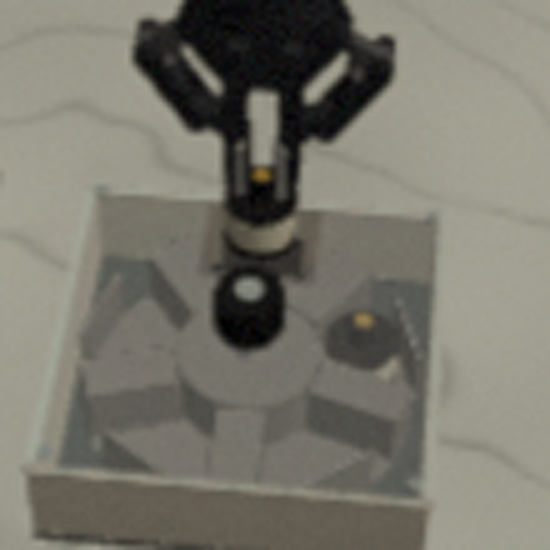

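The coil hangs level over the port, with its hub at crop (262,173). Lower it in stages.

```bash
python3 inch.py '[[12,-2,0,0,0],[12,-2,0,8,0],[12,-2,0,18,0],[12,-2,0,24,0],[12,-2,0,24,0]]' 40; python3 inch.py '[[12,0,0,6,0],[12,0,0,14,0],[12,0,0,22,0],[12,0,0,26,0],[12,0,0,26,0],[12,0,0,26,0]]' 40; python3 go.py 473.5 -79.5 46.6 96.9
```

```text
time_s: 16.23
position: [472.3, -79.4, 79.4]
eef_rot: [0.192, -3.133, -0.002]
force: [-0.7, 0.3, 0.0]
width: 12.2
grip_force: 35.0
time_s: 16.73
position: [472.9, -80.4, 54.4]
eef_rot: [0.19, -3.135, -0.001]
force: [-1.0, 0.3, -0.2]
width: 13.0
grip_force: 35.0
tcp [472.9 -80.4  54.4] tooly 96.9 tilt 0.1 shift [-0.7  0.8  7.8] turn 0.001 rows 1 j6 -1.95
```

```bash
python3 inch.py '[[12,-0.5,0.6,3,0],[12,-0.5,0.6,5.5,0],[12,-0.5,0.6,7,0],[12,-0.5,0.6,8,0],[12,-0.5,0.6,8,0]]' 40; python3 go.py 473.5 -79.5 46.6 96.9
```

```text
time_s: 17.15
position: [473.5, -79.7, 46.7]
eef_rot: [0.19, -3.136, -0.0]
force: [-0.1, 0.3, -0.6]
width: 12.7
grip_force: 35.0
tcp [473.5 -79.7  46.7] tooly 96.9 tilt 0.0 shift [0.  0.2 0.1] turn 0.001 rows 1 j6 -1.95
```

```bash
python3 inch.py '[[18,0,0,0,0],[24,0,0,0,0],[24,0,0,0,0],[24,0,0,-10,0],[24,0,0,-40,0],[45,0,0,-75,0],[60,0,0,-90,0],[85,0,0,-90,0]]' 40; python3 go.py 535.1 -72.1 135 96.9
```

```text
time_s: 17.82
position: [476.8, -80.5, 140.7]
eef_rot: [-0.19, 3.128, -0.004]
force: [0.9, 0.0, -0.1]
width: 59.7
grip_force: 0.0
tcp [476.8 -80.5 140.7] tooly 96.9 tilt 0.5 shift [-58.9   1.3   6.2] turn 0.001 rows 2 j6 -1.95
```

Next, the knob again. The gripper centre should end at (535.1,-72.1,73).

```bash
python3 inch.py '[[85,-25,0,0,0],[85,-55,1,0,0],[85,-61,1,5,0],[85,-61,1,8,0],[85,-61,1,8,0],[85,-61,1,8,0]]' 40; python3 go.py 535.1 -72.1 73 96.9
```

```text
time_s: 18.32
position: [531.8, -71.1, 127.5]
eef_rot: [0.19, -3.132, -0.002]
force: [0.0, -0.6, -0.2]
width: 84.9
grip_force: 0.0
tcp [531.8 -71.1 127.5] tooly 96.9 tilt 0.2 shift [-3.4 -1.5 54.5] turn 0.001 rows 2 j6 -1.90
```

```bash
python3 inch.py '[[85,-3,-1,20,0],[85,-3,-1,40,0],[85,-3,-1,50,0],[85,-3,-1,53,0],[60,-3,-1,53,0],[30,-3,-1,53,0],[30,-3,-1,53,0],[30,-3,-1,53,0],[30,-3,-1,53,0],[30,-3,-1,53,0]]' 50;  python3 inch.py '[[30,0,0,0,0.1],[30,0,0,0,0.2],[30,0,0,0,0.32],[30,0,0,0,0.44],[30,0,0,0,0.56],[30,0,0,0,0.68],[30,0,0,0,0.8],[30,0,0,0,0.92],[30,0,0,0,1.04],[30,0,0,0,1.16]]' 50;python3 inch.py '[[30,0,0,0,0.05],[30,0,0,0,0.09],[30,0,0,0,0.09],[30,0,0,0,0.09],[30,0,0,0,0.09]]' 50;python3 go.py 535.1 -72.1 73 25
```

```text
time_s: 19.15
position: [537.8, -71.7, 77.1]
eef_rot: [-0.19, 3.134, 0.0]
force: [-1.7, 1.7, 5.0]
width: 33.8
grip_force: 49.4
time_s: 19.98
position: [536.5, -74.4, 77.1]
eef_rot: [1.565, 2.722, -0.006]
force: [-4.4, -7.2, 7.1]
width: 33.9
grip_force: 49.9
time_s: 20.4
position: [536.3, -74.5, 77.1]
eef_rot: [1.678, 2.654, -0.006]
force: [-5.6, -8.3, 8.1]
width: 34.2
grip_force: 49.8
tcp [536.3 -74.5  77.1] tooly 25.4 tilt 0.2 shift [ 2.7 -0.1  4.1] turn 0.007 rows 1 j6 -0.65
```

```bash
cat > hubs.py <<'E'
from h import *
np.set_printoptions(precision=1,suppress=True)
for cn in("scene","top"):
    im=env.snapshot(cn);hsv=cv2.cvtColor(np.ascontiguousarray(im),cv2.COLOR_RGB2HSV)
    m=cv2.inRange(hsv,(8,110,60),(30,255,255));n,l,s,c=cv2.connectedComponentsWithStats(m)
    for i in range(1,n):
        if 5<s[i][4]<60:
            p=unproj(cn,c[i],44)[0]
            if 380<p[0]<750 and -200<p[1]<420: print(cn,s[i][4],c[i],"z44",p,"z56",unproj(cn,c[i],56)[0])
E
python3 inch.py '[[60,0,0,0,0],[70,0,0,0,0],[70,0,0,0,0],[70,0,0,-30,0],[70,0,0,-65,0],[70,0,0,-90,0],[70,0,0,-90,0]]' 40; python3 hubs.py; python3 go.py 625.4 337 90 25
```

```text
time_s: 20.98
position: [541.4, -72.5, 171.3]
eef_rot: [1.674, 2.646, 0.007]
force: [-0.1, 0.3, 0.0]
width: 70.3
grip_force: 0.0
scene 10 [413.5 191. ] z44 [475.5 338.3  44. ] z56 [486.3 333.9  56. ]
scene 14 [415.5 239.5] z44 [625.6 336.9  44. ] z56 [634.  332.5  56. ]
top 14 [ 86.3 183.5] z44 [625.3 337.4  44. ] z56 [623.1 332.3  56. ]
top 6 [304.  211.5] z44 [ 560.6 -187.8   44. ] z56 [ 559.3 -186.1   56. ]
top 9 [233. 233.] z44 [508. -17.  44.] z56 [507.4 -17.5  56. ]
top 10 [299.5 242.5] z44 [ 486. -176.   44.] z56 [ 485.7 -174.4   56. ]
top 15 [ 81.1 246.4] z44 [475.  339.3  44. ] z56 [474.8 334.2  56. ]
top 10 [298.2 251.8] z44 [ 464.  -172.6   44. ] z56 [ 464. -171.   56.]
top 6 [296.5 263.5] z44 [ 436.6 -168.2   44. ] z56 [ 436.9 -166.7   56. ]
top 35 [293.8 282.5] z44 [ 392.6 -161.4   44. ] z56 [ 393.5 -160.    56. ]
tcp [538.3 -71.9 167.1] tooly 25.3 tilt 0.2 shift [332.4 253.5  77.2] turn 0.006 rows 11 j6 -0.65
```

```bash
python3 inch.py '[[45,30,23,0,0],[45,63,48,0,0],[45,96,73,0,0],[45,129,98,0,0],[45,162,123,10,0],[45,195,148,20,0],[45,228,173,30,0],[45,260,198,40,0],[45,292,223,55,0],[45,320,244,70,0]]' 40; python3 inch.py '[[45,12,9,6,0],[45,12,9,6,0],[45,12,9,6,0],[45,12,9,6,0]]'; python3 go.py 625.5 337.1 35 25
```

```text
time_s: 21.92
position: [620.1, 322.9, 93.9]
eef_rot: [-1.679, -2.654, 0.002]
force: [0.5, -0.1, -0.2]
width: 44.7
grip_force: 0.0
time_s: 22.25
position: [622.8, 334.1, 89.2]
eef_rot: [-1.68, -2.654, 0.004]
force: [0.2, 0.5, -0.7]
width: 45.0
grip_force: 0.0
tcp [622.8 334.1  89.2] tooly 25.3 tilt 0.2 shift [ 1.6  3.9 54.2] turn 0.006 rows 2 j6 -0.01
```

```bash
python3 inch.py '[[45,1.5,3,15,0],[45,1.5,3,35,0],[45,1.5,3,48,0],[45,1.5,3,53,0],[45,1.5,3,53,0],[45,1.5,3,53,0]]' 20; python3 go.py 625.5 337.1 35 25
```

```text
time_s: 22.75
position: [625.8, 337.4, 37.0]
eef_rot: [-1.681, -2.653, 0.001]
force: [-0.0, 0.6, -0.6]
width: 45.3
grip_force: 0.0
tcp [625.8 337.4  37. ] tooly 25.3 tilt 0.0 shift [-0.1 -0.4  2. ] turn 0.005 rows 1 j6 -0.01
```

```bash
python3 inch.py '[[45,0,0,2,0],[28,0,0,2,0],[20,0,0,2,0],[12,0,0,2,0],[12,0,0,2,0],[12,0,0,2,0],[12,0,0,2,0]]' 20; python3 inch.py '[[20,0,0,0,0],[35,0,0,0,0],[35,0,0,0,-0.12],[35,0,0,0,-0.24],[35,0,0,0,-0.36],[35,0,0,0,-0.48],[35,0,0,0,-0.6],[35,0,0,0,-0.72],[35,0,0,0,-0.84],[35,0,0,0,-0.96]]' 20;python3 inch.py '[[35,0,0,0,-0.12],[35,0,0,0,-0.24],[35,0,0,0,-0.285],[12,0,0,0.3,-0.285],[12,0,0,0.3,-0.285],[12,0,0,0.3,-0.285],[12,0,0,0.3,-0.285]]' 40; python3 go.py 625.5 337.1 35 97
```

```text
time_s: 23.33
position: [626.2, 338.3, 36.0]
eef_rot: [1.68, 2.654, 0.002]
force: [-0.6, 0.4, 4.6]
width: 13.7
grip_force: 19.7
time_s: 24.17
position: [625.4, 338.0, 34.6]
eef_rot: [-0.255, -3.13, 0.001]
force: [0.9, 0.3, 0.1]
width: 34.9
grip_force: 0.0
time_s: 24.75
position: [625.6, 338.0, 34.6]
eef_rot: [0.181, -3.136, 0.0]
force: [-0.8, 0.3, -1.1]
width: 12.9
grip_force: 35.2
tcp [625.6 338.   34.6] tooly 96.6 tilt 0.0 shift [ 0.2 -0.9 -0.4] turn -0.007 rows 1 j6 -1.25
```

```bash
python3 inch.py '[[12,0,0,-5,0],[12,0,0,-30,0],[12,0,0,-65,0],[12,0,0,-75,0],[12,0,0,-75,0]]' 40;python3 go.py 473.5 -79.5 108 96.9
```

```text
time_s: 25.17
position: [628.7, 339.5, 114.7]
eef_rot: [-0.181, 3.128, 0.005]
force: [1.2, 0.1, 0.3]
width: 12.7
grip_force: 35.1
tcp [628.7 339.5 114.7] tooly 96.6 tilt 0.5 shift [ 202.7 -398.3    3.8] turn -0.004 rows 11 j6 -1.25
```

```bash
python3 inch.py '[[12,17,-34,-10,0],[12,35,-69,-15,0],[12,53,-104,-15,0],[12,71,-139,-15,0],[12,89,-174,-15,0],[12,107,-209,-15,-0.004],[12,125,-245,-15,-0.004],[12,143,-281,-10,-0.004],[12,161,-317,-5,-0.004],[12,179,-353,0,-0.004]]' 40; python3 inch.py '[[12,14,-28,0,0],[12,22,-44,0,0],[12,22,-44,0,0],[12,22,-44,0,0]]'; python3 go.py 473.5 -79.5 80 96.9
```

```text
time_s: 26.0
position: [487.0, -34.6, 108.9]
eef_rot: [0.189, -3.135, -0.0]
force: [0.3, -1.2, -1.3]
width: 12.7
grip_force: 35.2
time_s: 26.33
position: [471.3, -80.2, 109.1]
eef_rot: [0.184, -3.135, -0.001]
force: [0.4, 0.7, -1.0]
width: 12.5
grip_force: 35.2
tcp [471.3 -80.2 109.1] tooly 96.7 tilt 0.1 shift [-2.3  0.4 29. ] turn -0.003 rows 1 j6 -1.95
```

```bash
python3 inch.py '[[12,-1.5,0,0,0],[12,-2,0.4,10,0],[12,-2,0.4,22,0],[12,-2,0.4,28,0],[12,-2,0.4,28,0]]' 40; python3 inch.py '[[12,0,0,6,0],[12,0,0,14,0],[12,0,0,22,0],[12,0,0,26,0],[12,0,0,26,0],[12,0,0,26,0]]' 40; python3 go.py 473.5 -79.5 46.6 96.9
```

```text
time_s: 26.75
position: [473.5, -77.5, 80.5]
eef_rot: [0.191, -3.133, -0.002]
force: [-0.4, 0.9, -0.6]
width: 12.7
grip_force: 35.2
time_s: 27.25
position: [474.0, -78.9, 55.5]
eef_rot: [0.188, -3.135, -0.0]
force: [-0.1, -0.7, -0.6]
width: 12.6
grip_force: 35.2
tcp [474.  -78.9  55.5] tooly 96.9 tilt 0.1 shift [ 0.5 -0.5  8.9] turn -0.000 rows 1 j6 -1.94
```

```bash
python3 inch.py '[[12,0.3,-0.5,3,0],[12,0.3,-0.5,6,0],[12,0.3,-0.5,8,0],[12,0.3,-0.5,8.8,0],[12,0.3,-0.5,8.8,0]]' 40; python3 inch.py '[[18,0,0,0,0],[24,0,0,0,0],[24,0,0,0,0],[24,0,0,-10,0],[24,0,0,-40,0],[45,0,0,-75,0],[60,0,0,-90,0],[85,0,0,-90,0]]' 40; python3 go.py 535.1 -72.1 135 96.9
```

```text
time_s: 27.67
position: [473.9, -79.5, 46.9]
eef_rot: [0.189, -3.136, -0.0]
force: [0.8, 0.1, -0.3]
width: 13.2
grip_force: 35.2
time_s: 28.33
position: [477.1, -80.3, 141.0]
eef_rot: [-0.188, 3.128, -0.004]
force: [0.5, -0.5, -0.3]
width: 59.4
grip_force: 0.0
tcp [477.1 -80.3 141. ] tooly 96.9 tilt 0.5 shift [-58.5   1.2   6.5] turn -0.000 rows 2 j6 -1.95
```

```bash
python3 inch.py '[[85,-25,0,0,0],[85,-52,1,0,0],[85,-58.5,1,5,0],[85,-58.5,1,8,0],[85,-58.5,1,8,0],[85,-58.5,1,8,0]]' 40;python3 inch.py '[[85,-3,-1,20,0],[85,-3,-1,40,0],[85,-3,-1,52,0],[85,-3,-1,56,0],[60,-3,-1,56,0],[30,-3,-1,56,0],[30,-3,-1,56,0],[30,-3,-1,56,0],[30,-3,-1,56,0],[30,-3,-1,56,0]]' 50;  python3 go.py 535.1 -72.1 73 96.9
```

```text
time_s: 28.83
position: [529.6, -71.2, 127.7]
eef_rot: [0.189, -3.132, -0.002]
force: [0.2, -0.1, -0.3]
width: 85.0
grip_force: 0.0
time_s: 29.67
position: [535.7, -71.9, 74.4]
eef_rot: [-0.188, 3.134, 0.0]
force: [-1.4, 1.2, 5.1]
width: 34.5
grip_force: 49.6
tcp [535.7 -71.9  74.4] tooly 96.9 tilt 0.1 shift [ 0.6 -0.1  1.4] turn -0.000 rows 1 j6 -1.90
```

```bash
python3 inch.py '[[30,0,0,0,0.1],[30,0,0,0,0.2],[30,0,0,0,0.32],[30,0,0,0,0.44],[30,0,0,0,0.56],[30,0,0,0,0.68],[30,0,0,0,0.8],[30,0,0,0,0.92],[30,0,0,0,1.04],[30,0,0,0,1.16]]' 50;python3 inch.py '[[30,0,0,0,0.05],[30,0,0,0,0.09],[30,0,0,0,0.09],[30,0,0,0,0.09],[30,0,0,0,0.09]]' 50;python3 inch.py '[[60,0,0,0,0],[70,0,0,0,0],[70,0,0,0,0],[70,0,0,-30,0],[70,0,0,-65,0],[70,0,0,-90,0],[70,0,0,-90,0]]' 40; python3 hubs.py; python3 go.py 475.3 339 90 25
```

```text
time_s: 30.5
position: [535.4, -72.6, 74.4]
eef_rot: [1.568, 2.721, -0.0]
force: [-2.4, -1.1, 6.9]
width: 34.2
grip_force: 49.6
time_s: 30.92
position: [535.3, -72.6, 74.4]
eef_rot: [1.68, 2.652, -0.0]
force: [-2.7, -1.2, 5.8]
width: 34.1
grip_force: 49.6
time_s: 31.5
position: [539.1, -72.8, 168.4]
eef_rot: [1.676, 2.645, 0.006]
force: [0.7, -0.4, -0.0]
width: 69.9
grip_force: 0.0
scene 10 [413.5 191. ] z44 [475.5 338.3  44. ] z56 [486.3 333.9  56. ]
top 7 [301.6 231. ] z44 [ 513.5 -181.3   44. ] z56 [ 512.8 -179.6   56. ]
top 9 [233. 233.] z44 [508. -17.  44.] z56 [507.4 -17.5  56. ]
top 16 [ 81.  246.5] z44 [474.8 339.4  44. ] z56 [474.6 334.3  56. ]
tcp [536.  -72.2 164.2] tooly 25.3 tilt 0.2 shift [397.9 120.5  73.8] turn 0.005 rows 11 j6 -0.65
```

```bash
python3 inch.py '[[45,36,11,0,0],[45,75,23,0,0],[45,114,35,0,0],[45,153,47,0,0],[45,192,59,10,0],[45,231,71,20,0],[45,270,83,30,0],[45,309,95,40,0],[45,347,106,55,0],[45,380,115,65,0]]' 40; python3 inch.py '[[45,17,5,6,0],[45,17,5,6,0],[45,17,5,6,0],[45,17,5,6,0]]'; python3 go.py 475.2 338.9 35 25
```

```text
time_s: 32.43
position: [474.8, 322.1, 95.3]
eef_rot: [-1.68, -2.652, 0.005]
force: [0.0, -0.4, -0.2]
width: 45.1
grip_force: 0.0
time_s: 32.77
position: [473.3, 337.0, 90.9]
eef_rot: [-1.681, -2.653, 0.004]
force: [-0.0, 0.0, 0.1]
width: 45.1
grip_force: 0.0
tcp [473.3 337.   90.9] tooly 25.3 tilt 0.2 shift [ 1.   2.7 55.9] turn 0.005 rows 2 j6 0.11
```

```bash
python3 inch.py '[[45,1,2,15,0],[45,1,2,35,0],[45,1,2,49,0],[45,1,2,54.5,0],[45,1,2,54.5,0],[45,1,2,54.5,0]]' 20; python3 go.py 475.2 338.9 35 25
```

```text
time_s: 33.27
position: [476.0, 338.9, 37.9]
eef_rot: [1.684, 2.652, -0.0]
force: [-0.2, 0.9, 0.8]
width: 44.9
grip_force: 0.0
tcp [476.  338.9  37.9] tooly 25.2 tilt 0.0 shift [ 0.4 -0.7  2.9] turn 0.003 rows 1 j6 0.11
```

```bash
python3 inch.py '[[45,0.3,0,2.5,0],[28,0.3,0,2.5,0],[20,0.3,0,2.5,0],[12,0.3,0,2.5,0],[12,0.3,0,2.5,0],[12,0.3,0,2.5,0],[12,0.3,0,2.5,0]]' 20; python3 inch.py '[[20,0,0,0,0],[35,0,0,0,0],[35,0,0,0,-0.12],[35,0,0,0,-0.24],[35,0,0,0,-0.36],[35,0,0,0,-0.48],[35,0,0,0,-0.6],[35,0,0,0,-0.72],[35,0,0,0,-0.84],[35,0,0,0,-0.96]]' 20;python3 inch.py '[[35,0,0,0,-0.12],[35,0,0,0,-0.24],[35,0,0,0,-0.285],[12,0,0,0.3,-0.285],[12,0,0,0.3,-0.285],[12,0,0,0.3,-0.285],[12,0,0,0.3,-0.285]]' 40; python3 inch.py '[[12,0,0,-5,0],[12,0,0,-30,0],[12,0,0,-65,0],[12,0,0,-75,0],[12,0,0,-75,0]]' 40;python3 go.py 473.5 -79.5 108 96.9
```

```text
time_s: 33.85
position: [476.0, 340.5, 35.7]
eef_rot: [1.681, 2.653, 0.002]
force: [-0.1, -0.5, 3.5]
width: 13.4
grip_force: 19.6
time_s: 34.68
position: [474.9, 339.9, 34.6]
eef_rot: [-0.257, -3.13, 0.001]
force: [-0.5, 0.5, 0.1]
width: 35.2
grip_force: 0.0
time_s: 35.27
position: [475.2, 340.0, 34.5]
eef_rot: [0.179, -3.136, 0.0]
force: [0.6, -0.5, -0.5]
width: 12.8
grip_force: 35.1
time_s: 35.68
position: [477.9, 341.7, 113.6]
eef_rot: [-0.18, 3.129, 0.006]
force: [-0.0, 0.7, 0.6]
width: 13.1
grip_force: 35.1
tcp [477.9 341.7 113.6] tooly 96.6 tilt 0.5 shift [  52.7 -417.9    3.8] turn -0.006 rows 11 j6 -1.14
```

```bash
python3 inch.py '[[12,4,-37,-10,0],[12,9,-74,-15,0],[12,14,-111,-15,0],[12,19,-148,-15,0],[12,24,-186,-15,-0.003],[12,29,-225,-15,-0.006],[12,34,-264,-15,-0.006],[12,39,-303,-10,-0.006],[12,44,-342,-5,-0.006],[12,48,-378,0,-0.006]]' 40; python3 inch.py '[[12,3,-28,0,0],[12,4,-39,0,0],[12,4,-39,0,0],[12,4,-39,0,0]]'; python3 go.py 473.5 -79.5 80 96.9
```

```text
time_s: 36.52
position: [469.7, -42.8, 108.7]
eef_rot: [0.19, -3.134, -0.0]
force: [-0.5, 0.4, -0.7]
width: 12.9
grip_force: 35.1
time_s: 36.85
position: [471.2, -79.9, 109.0]
eef_rot: [0.187, -3.135, -0.002]
force: [0.8, 1.0, -1.0]
width: 12.7
grip_force: 35.1
tcp [471.2 -79.9 109. ] tooly 96.8 tilt 0.1 shift [-2.3  0.1 29. ] turn -0.001 rows 1 j6 -1.95
```

```bash
python3 inch.py '[[12,-1.5,0,0,0],[12,-2,0,10,0],[12,-2,0,22,0],[12,-2,0,28,0],[12,-2,0,28,0]]' 40; python3 inch.py '[[12,0,0,6,0],[12,0,0,14,0],[12,0,0,22,0],[12,0,0,26,0],[12,0,0,26,0],[12,0,0,26,0]]' 40; python3 go.py 473.5 -79.5 46.6 96.9
```

```text
time_s: 37.27
position: [472.7, -78.0, 80.6]
eef_rot: [0.193, -3.133, -0.002]
force: [0.9, 0.3, -0.2]
width: 12.5
grip_force: 35.1
time_s: 37.77
position: [473.6, -79.8, 55.4]
eef_rot: [0.19, -3.135, -0.0]
force: [0.4, -1.0, -1.2]
width: 12.9
grip_force: 35.1
tcp [473.6 -79.8  55.4] tooly 96.9 tilt 0.1 shift [0.1 0.3 8.8] turn 0.001 rows 1 j6 -1.95
```

Lower, release, rise, then go up and to the right toward the cover, taking pictures on the way.

```bash
python3 inch.py '[[12,0,0.2,3,0],[12,0,0.2,6,0],[12,0,0.2,8,0],[12,0,0.2,8.8,0],[12,0,0.2,8.8,0]]' 40; python3 inch.py '[[18,0,0,0,0],[24,0,0,0,0],[24,0,0,0,0],[24,0,0,-10,0],[24,0,0,-40,0],[45,0,0,-75,0],[60,0,0,-90,0],[85,0,0,-90,0]]' 40; python3 go.py 446.5 -284 130 96.9
```

```text
time_s: 38.18
position: [473.7, -79.6, 46.8]
eef_rot: [0.19, -3.135, -0.0]
force: [-0.4, 0.4, -1.1]
width: 12.7
grip_force: 35.1
time_s: 38.85
position: [477.0, -80.4, 140.9]
eef_rot: [-0.19, 3.128, -0.004]
force: [0.8, -0.7, 0.5]
width: 59.4
grip_force: 0.0
tcp [477.  -80.4 140.9] tooly 96.9 tilt 0.5 shift [  55.  -198.4   11.1] turn 0.001 rows 5 j6 -1.95
```

```bash
python3 inch.py '[[85,10,-35,0,0],[85,20,-75,0,0],[85,31,-115,0,0],[85,42,-155,5,0],[85,52,-188,10,0],[85,54,-198,10,0],[85,54,-198,10,0],[85,54,-198,10,0]]' 40; python3 go.py 446.5 -284 60 96.9; python3 - <<'E'
from h import *
for n,w in(("top",(200,170,110,110)),("scene",(205,140,110,110))):
    im=env.snapshot(n);cv2.imwrite(f"pics/{n}4.png",im[:,:,::-1]);x,y,a,b=w;crop(im,x,y,a,b,3.6,n+"4c.png")
a=[cv2.imread(f"pics/{n}4c.png") for n in("top","scene")];cv2.imwrite("pics/I.png",np.hstack(a)[:,:800])
E
```

```text
time_s: 39.52
position: [443.5, -282.2, 126.1]
eef_rot: [0.187, -3.135, -0.003]
force: [0.2, -0.0, 0.8]
width: 85.0
grip_force: 0.0
tcp [ 443.5 -282.2  126.1] tooly 96.8 tilt 0.1 shift [-2.8 -2.3 66.1] turn -0.001 rows 2 j6 -2.34
```

View pics/I.png

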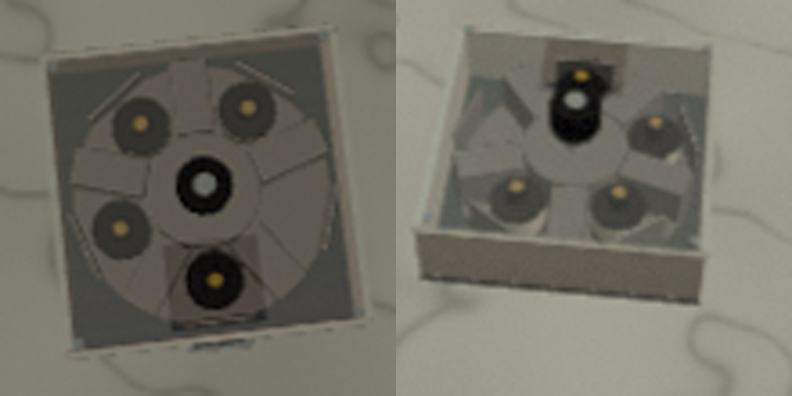

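All four coils sit in pockets. In the top crop they are at (140,125), (247,107), (120,228) and, at the port, (214,280). Pocket 5 is empty. Next is to regrasp the cover.

```bash
python3 inch.py '[[85,-3,-2,30,0],[85,-3,-2,65,0],[85,-3,-2,85,0],[85,-3,-2,97,0],[85,-3,-2,101,0],[85,-3,-2,101,0],[85,-3,-2,101,0]]' 40; python3 go.py 446.5 -284 23.5 96.9
```

```text
time_s: 40.2
position: [448.1, -283.5, 26.5]
eef_rot: [-0.193, 3.135, -0.0]
force: [-0.2, -0.2, 0.1]
width: 85.2
grip_force: 0.0
tcp [ 448.1 -283.5   26.5] tooly 97.0 tilt 0.0 shift [ 1.6 -0.3  3. ] turn 0.002 rows 1 j6 -2.34
```

```bash
python3 inch.py '[[85,1.4,-0.3,2,0.002],[85,1.4,-0.3,2,0.002],[85,1.4,-0.3,2,0.002]]' 20; python3 go.py 446.5 -284 23.3 96.9
```

```text
time_s: 40.45
position: [446.5, -285.0, 24.9]
eef_rot: [-0.187, 3.135, -0.002]
force: [0.1, 0.4, -0.8]
width: 85.4
grip_force: 0.0
tcp [ 446.5 -285.    24.9] tooly 96.8 tilt 0.1 shift [-0.1  1.   1.6] turn -0.001 rows 1 j6 -2.34
```

```bash
python3 inch.py '[[85,0,0.8,0.8,0],[66,0,0.8,0.8,0],[66,0,0.8,0.8,0],[66,0,0.8,0.8,0],[58,0,0.8,0.8,0],[58,0,0.8,0.8,0],[58,0,0.8,0.8,0]]' 20; python3 inch.py '[[45,0,0,0,0],[45,0,0,0,0],[45,0,0,0,0],[45,0,0,0,0],[45,0,0,0,0]]' 40; python3 inch.py '[[45,0,0,-5,0],[45,0,0,-15,0],[45,0,0,-40,0],[45,0,0,-75,0],[45,0,0,-110,0],[45,0,0,-125,0],[45,0,0,-125,0]]' 40;python3 go.py 473.7 -80 150 96.9
```

```text
time_s: 41.03
position: [446.1, -284.2, 23.5]
eef_rot: [-0.187, 3.136, -0.001]
force: [-1.4, -0.6, 4.1]
width: 58.3
grip_force: 4.3
time_s: 41.45
position: [446.3, -284.2, 24.4]
eef_rot: [-0.187, 3.135, -0.001]
force: [-2.3, 0.5, 11.7]
width: 49.2
grip_force: 39.5
time_s: 42.03
position: [448.5, -285.8, 152.7]
eef_rot: [-0.187, 3.129, -0.009]
force: [0.4, 0.0, -0.3]
width: 49.0
grip_force: 42.8
tcp [ 448.5 -285.8  152.7] tooly 96.8 tilt 0.5 shift [-49.5 201.3   1.8] turn -0.001 rows 5 j6 -2.34
```

```bash
python3 inch.py '[[45,-8,34,0,0],[45,-17,69,0,0],[45,-26,104,0,0],[45,-35,140,0,0],[45,-43,176,10,0],[45,-49,200,25,0],[45,-49,200,35,0],[45,-49,200,35,0],[45,-49,200,35,0]]' 40; python3 go.py 473.9 -80.2 92 96.9
```

```text
time_s: 42.78
position: [469.6, -79.0, 111.9]
eef_rot: [0.189, -3.132, -0.001]
force: [-0.3, 0.2, -1.2]
width: 48.8
grip_force: 42.8
tcp [469.6 -79.  111.9] tooly 96.9 tilt 0.2 shift [-4.2 -1.7 19.9] turn -0.000 rows 1 j6 -1.95
```

```bash
python3 inch.py '[[45,-2,-1,5,0],[45,-2.5,-1.2,14,0],[45,-2.5,-1.2,18,0],[45,-2.5,-1.2,18,0],[45,-2.5,-1.2,18,0],[45,-2.5,-1.2,18,0]]' 40; python3 go.py 473.9 -80.2 92 96.9; python3 - <<'E'
from h import *
im=env.snapshot("scene");crop(im,205,120,100,90,6,"J.png")
E
```

```text
time_s: 43.28
position: [473.5, -80.9, 95.2]
eef_rot: [-0.186, 3.136, -0.0]
force: [0.5, -0.6, -1.7]
width: 49.0
grip_force: 42.8
tcp [473.5 -80.9  95.2] tooly 96.8 tilt 0.0 shift [-0.5  0.6  3.2] turn -0.002 rows 1 j6 -1.95
```

View pics/J.png

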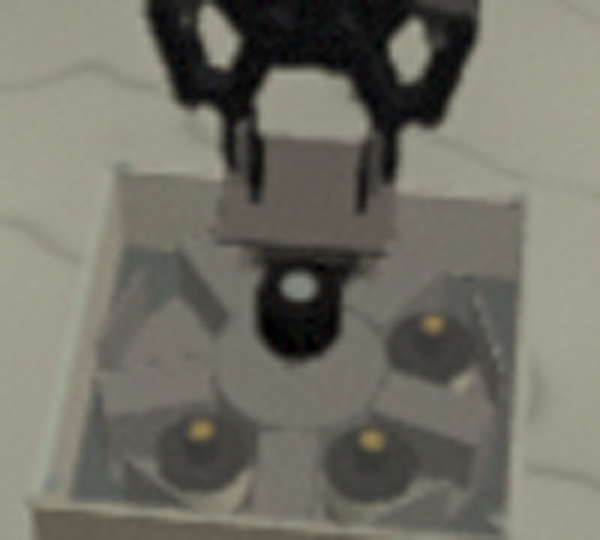

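The cover hangs level just above the port, with its front edge at crop (300,250). Lower it gently while watching the force.

```bash
python3 inch.py '[[45,-0.3,0.6,4,0],[45,-0.3,0.6,8,0],[45,-0.3,0.6,10,0],[45,-0.3,0.6,10,0]]' 40; python3 go.py 473.9 -80.2 74 96.9
```

```text
time_s: 43.67
position: [473.2, -79.7, 84.6]
eef_rot: [0.187, -3.135, -0.001]
force: [0.4, -0.2, -1.0]
width: 49.2
grip_force: 42.8
tcp [473.2 -79.7  84.6] tooly 96.8 tilt 0.1 shift [-0.6 -0.6 10.6] turn -0.001 rows 1 j6 -1.94
```

```bash
python3 inch.py '[[45,-0.3,0,4,0],[45,-0.3,0,7.5,0],[45,-0.3,0,9.5,0],[45,-0.3,0,10.3,0],[45,-0.3,0,10.3,0],[45,-0.3,0,10.3,0]]' 40; python3 go.py 473.9 -80.2 74 96.9
```

```text
time_s: 44.17
position: [474.0, -79.8, 74.8]
eef_rot: [0.187, -3.136, -0.0]
force: [0.2, 0.2, 0.2]
width: 49.1
grip_force: 42.8
tcp [474.  -79.8  74.8] tooly 96.8 tilt 0.0 shift [ 0.2 -0.4  0.8] turn -0.001 rows 1 j6 -1.94
```

```bash
python3 inch.py '[[45,0,0,1,0],[45,0,0,1.3,0],[45,0,0,1.3,0]]' 40; python3 inch.py '[[45,0,0,1,0],[45,0,0,1,0],[45,0,0,1,0]]' 40
```

```text
time_s: 44.42
position: [474.3, -79.9, 74.2]
eef_rot: [-0.187, 3.135, -0.0]
force: [-1.0, -0.1, 4.1]
width: 48.7
grip_force: 44.1
time_s: 44.67
position: [474.3, -79.9, 74.0]
eef_rot: [-0.187, 3.135, -0.001]
force: [-3.8, 1.0, 12.0]
width: 49.2
grip_force: 46.7
```

```bash
python3 inch.py '[[54,0,0,0,0],[60,0,0,0,0],[66,0,0,0,0],[75,0,0,0,0],[85,0,0,0,0],[85,0,0,0,0]]' 40;python3 inch.py '[[85,0,0,-15,0],[85,0,0,-55,0],[85,0,0,-95,0],[85,20,-30,-110,0],[85,50,-60,-110,0],[85,75,-95,-110,0],[85,95,-130,-110,0],[85,95,-165,-110,0],[85,95,-200,-110,0]]' 40; python3 - <<'E'
from h import *
for n,w in(("top",(215,205,75,75)),("scene",(225,135,75,75))):
    im=env.snapshot(n);cv2.imwrite(f"pics/{n}5.png",im[:,:,::-1]);x,y,a,b=w;crop(im,x,y,a,b,5.3,n+"5c.png")
a=[cv2.imread(f"pics/{n}5c.png") for n in("top","scene")];cv2.imwrite("pics/K.png",np.hstack(a)[:,:800])
E
```

```text
time_s: 45.17
position: [474.0, -79.8, 72.4]
eef_rot: [0.187, -3.136, -0.0]
force: [0.5, 0.1, 0.1]
width: 85.0
grip_force: 0.0
time_s: 45.92
position: [401.8, -291.0, 182.8]
eef_rot: [0.185, -3.136, -0.0]
force: [0.5, -0.1, 0.3]
width: 85.0
grip_force: 0.0
```

View pics/K.png

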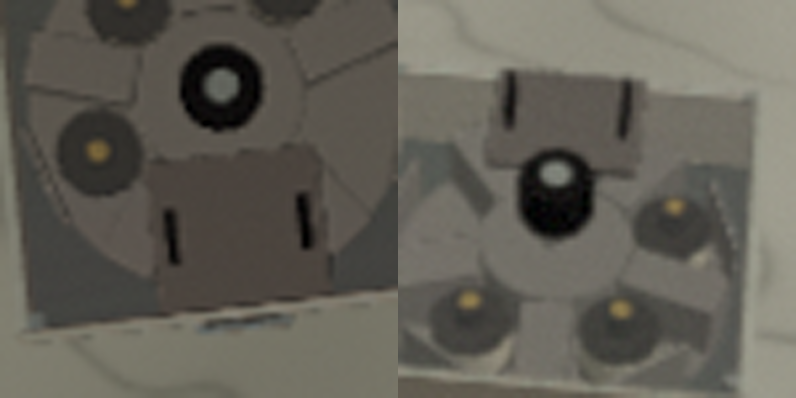

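The cover is seated in both views, with the tab strips at crop (171,237) and (304,220). I'll compare the strip positions with the starting pictures before handing in.

```bash
python3 - <<'E'
from h import *
for n,(x,y,w,h) in(("top",(240,238,40,20)),("scene",(242,148,32,14))):
    for k in"05":
        g=cv2.cvtColor(cv2.imread(f"pics/{n}{k}.png"),cv2.COLOR_BGR2GRAY)[y:y+h,x:x+w].astype(float)
        m=np.clip(55-g,0,None);o=[]
        for s in(slice(0,w//2),slice(w//2,w)):
            q=m[:,s];Y,X=np.mgrid[:h,:q.shape[1]];o.append([round((q*X).sum()/q.sum()+x+s.start,2),round((q*Y).sum()/q.sum()+y,2)])
        print(n,k,o)
E
```

```text
top 0 [[np.float64(246.72), np.float64(249.64)], [np.float64(271.84), np.float64(246.69)]]
top 5 [[np.float64(246.92), np.float64(249.22)], [np.float64(272.07), np.float64(246.41)]]
scene 0 [[np.float64(246.0), np.float64(153.66)], [np.float64(267.72), np.float64(155.3)]]
scene 5 [[np.float64(245.74), np.float64(153.89)], [np.float64(267.45), np.float64(155.58)]]
```

```bash
python3 -c "
from rig import env
print(env.hand_in())"
```

```text
the job is handed in; nothing more can be done
None
```

I handed the job in at about 46 s on the robot's clock: all three new coils are loaded hub up, a loaded pocket is at the port, and the cover is snapped home with both tabs sprung out, judging by the final pictures; nothing else was touched.

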